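# Clip a dowel into the end-sander and hold the dead-man paddle at run

### The arm

A 6-joint arm with a two-finger parallel gripper is mounted at the origin on the work surface. World frame = base frame: x ahead of the robot, y to its left, z up, the work surface at z = 0. Lengths are in m, angles in degrees, forces in N, time in s.
With the tool pointing down it reaches from about 0.375 to 0.9 m from the base axis. Payload 3.1 kg.
Tool frame: the origin (TCP) lies on the centre line of the jaws, within the pads' length; the fingertips stand 19 mm ahead of it and the grasp point (between the pads) is the TCP; z points along the fingers, y is the direction in which the jaws open and shut (so a half turn about z gives the same grasp; the last joint's range is limited). The gripper opens to 87 mm and grips with 3 to 60 N. Pads are 19 mm wide; open, the fingers measure 117 mm over their backs; the gripper's body (75 mm by 190 mm) begins 51 mm behind the grasp point.
Start: joints at [60.189, 30.224, 82.088, -0, 67.689, -10.227], TCP at [0.209, 0.589, 0.242] pointing down, gripper open.
Joint ranges: [-176.69, 176.69], [-43.24, 126.21], [12.49, 139.97], [-82, 262], [0, 151.66], [-163.58, 163.58]. Speed limits (degrees/s): [159.86, 159.86, 180, 180, 180, 180].

### API

Orientations are given as a 3x3 rotation matrix whose columns are the frame's x, y, z axes.
In Python, from rig import bot gives the robot as it stands.
- The arm moves only by the tool carry_out, never from a script. Its argument "targets" is a list of rows, each a list of 6 numbers: the shift along the tool's x, y, z each as a share of 200 mm, from -1 to 1, then the turn, a rotation vector about the tool's x, y, z each as a share of pi/2 rad, from -1 to 1. In form: [[dx, dy, dz, ax, ay, az], ...]. A call has 1 to 20 rows; each row is the pose to reach, as a shift and turn from the pose measured when the call began, along the tool's axes at that moment; what a row does not reach only later rows make up. A row lasts 1/8 s, in which the tool goes at most 62.5 mm and 10.7 degrees, less where a joint would pass 70% of its speed; a pose out of reach is approached as far as the arm can. A call with a number of a shift or a turn outside -1 to 1 is refused whole. A call with a gripper value outside its range is refused whole. "jaw" is the gripper's target within -1 to 1 (fully open at 1, half-way at 0, shut at -1), set as the call begins (left out, the last holds). The fingers move at their own pace and stop on an object; the grip force is fixed at half the most. Time passes only in rows, so rows that repeat a pose let the fingers close. It gives the time, the measured TCP pose, the force and the opening at its end, in the units of the state.
- bot.read_state(): the state, without advancing time (a new reading comes with each control period).
- bot.capture(name): name is "side" or "top" or "wrist"; returns the picture (384x512x3 uint8, blue, green, red); there is no depth.
- bot.camera_info(name): a dict with "camera_matrix" (3x3 intrinsics, pixels), "view" (4x4, takes a point from world to camera coordinates); the wrist camera has in their place "mount" (4x4, takes a point from camera to tool coordinates, whose origin is the TCP and whose axes are the flange's). Camera axes: x right, y down, z forward; pixel columns grow to the right and rows downward; lengths in m; the calibration is good to about 2 mm. A picture is of the moment at which its call begins: read the wrist's pose just before it. camera_info takes no time and is no camera call.
- bot.hand_in(): hands the job in, once; it reports no verdict.
The state is a dict: "time_s": time; "joint_positions": joint angles; "qvel": joint speeds; "tau": joint torques, N m; "position": TCP position; "tcp_rot": TCP orientation; "force": force on the tool from outside, world axes, zero at the start; "moment": the same for the moment, N m; "opening": opening from 0.0 (shut) to 1.0 (fully open).
Only numpy, scipy, OpenCV 4.12 (cv2) and the standard library are available. Lean on these libraries where they do the work, as an engineer would, in place of code of your own. Each camera call takes 0.05 s, during which the arm holds its last target.

### The job

Take the wooden dowel from its rest, lay it along the two forks of the small dowel sander, its middle midway between them, and push it down past the sprung jaw until it is fully home and the jaw has snapped back over it; then let go of it. Only then press the sprung dead-man paddle half-way, until it is level, and finish your program while still holding it there: never let it go all the way down (that trips the machine), and leave the glue bottle, offcut and screwdriver where they are.

Things in the scene. Friction and masses are not known exactly. Their poses are not given: they have to be found in the camera images.
- rod: loose plain wooden dowel, a round rod 22 mm in diameter and 180 mm long, 45 to 77 g. Origin at its centre (middle of its length, on its axis); its x axis runs along the rod. It starts lying level in the notches of the rest, its axis 40 mm above the table and along the rest's x, its middle up to 10 mm off the rest's middle.
- rest: fixed wooden rod rest, 150 x 60 mm base 12 mm thick, with two V-notched supports (each 14 mm thick, tops 39 mm above the table) 58 mm either side of its middle along its x; the rod between them is free to grip from above. Origin under its centre on the table, x along the rod.
- sander: fixed bench sander for dowel ends: grey base 130 x 285 x 15 mm, two steel fork clips, and at its +y end a brown sanding disc (100 mm diameter, face at y = +108 mm, top 110 mm high) with a round motor behind it (to y = 200 mm). Origin on the table below the middle between the forks. The forks are 16 mm thick, centred at y = -50 and +50 mm; between them nothing stands higher than 29 mm.
- seat (a point): the rod's centre when fully home: midway between the forks, 60 mm above the table. Axes as the sander's: the home rod lies along y, x points from the fixed prongs to the jaw. In each fork the rod sits on a floor in a 25 mm gap between a fixed prong at -x (flared, top 33 mm above this point) and a short one at +x, under the jaw. A centred rod clears the disc by 18 mm.
- jaw (a joint): angle of the sprung hinged jaw (rad): 0 closed, grows to 0.5 as it swings out to the sander's +x. Two slick sloping fingers, one at each fork, hang over the seat from +x, tops 57 mm above the seated axis. A rod pushed straight down over the seat meets the slopes about 27 mm above it, swings the jaw to about 0.06 to 0.12 with 4 to 12 N, and once home the jaw snaps back to 0 over it.
- console: fixed dead-man console on the table: grey base 165 x 90 x 12 mm, a hinge block and two upright steel cheeks (68 mm apart, upper edges 87 mm above the table), and the paddle between them, reaching out beyond them to -x. Origin on the table; the paddle's hinge line runs along y at x = +55 mm, 75 mm above the table. Nothing is above the pad.
- paddle (a joint): angle of the dead-man paddle (rad): 0 = released, free end tilted up 0.2 rad; grows as the free end is pressed down; 0.2 = level, the half-way run position, its top then flush with the cheeks' upper edges; 0.4 = all the way down. A spring pushes it back up: at the pad about 3 N at the start of travel, 6.5 N at level, 10 N at the bottom.
- pad (a point): centre of the top face of the black rubber pad (44 x 52 mm, 12 mm thick) at the paddle's free end, 100 mm from the hinge; its z is about 107 mm above the table when released, 87 mm when level and 67 mm when all the way down. Press down here; axes turn with the paddle, x towards the hinge.
- glue: bystander: white glue bottle, 56 mm diameter, 150 mm tall, standing beyond the sander; origin under its centre.
- offcut: bystander: wooden offcut 90 x 60 x 35 mm beyond the sander; origin under its centre.
- screwdriver: bystander: screwdriver lying on the table between the robot and the sander, about 200 mm long; origin below its middle.
There are look-alikes about, which are no part of the job. There is more than one size of the rod; the one meant has the size given above.

How it is judged (in metres and radians):
On the way, in this order (a step that is already met when the one before it is completed fails the run):
1. the rod is fully home in both forks, centred, the jaw closed over it, and let go (x of rod in the frame of seat between -0.004 and 0.004 m and z of rod in the frame of seat between -0.004 and 0.004 m and y of rod in the frame of seat between -0.013 and 0.013 m and angle between the x axis of rod and the y axis of seat, either way round below 0.07 rad and value of joint jaw below 0.05 rad and contact force between each of the fingers, the arm and rod below 0.1 N), for 0.3 s.
2. the paddle is held half-way, level (value of joint paddle between 0.13 and 0.27 rad), for 0.5 s.
At the end, for the whole second after the job is handed in: Rod home in both forks: centre within 4 mm across and in height, 13 mm along, aligned within 0.07 rad, jaw under 0.05 rad, at rest, not touched by the robot. Fingers hold the paddle still with over 2 N at 0.13 to 0.27 rad, through the last second (all of step 1 and all of step 2 and contact force between the fingers and console above 2 N and velocity of joint paddle between -0.05 and 0.05 rad/s and linear speed of rod below 0.02 m/s); the arm keeps its last pose, push and grip.
It fails at once if the paddle is pressed to the bottom (over 0.37 rad) (value of joint paddle above 0.37 rad).
It fails at once if the paddle is pressed (over 0.1 rad) before the rod is in the forks (value of joint paddle above 0.1 rad and distance between rod and seat above 0.03 m).
It fails at once if the glue is knocked away (over 30 mm) (distance of glue from where it was at the start of the episode above 0.03 m).
It fails at once if the offcut is knocked away (over 30 mm) (distance of offcut from where it was at the start of the episode above 0.03 m).
It fails at once if the screwdriver is knocked away (over 30 mm) (distance of screwdriver from where it was at the start of the episode above 0.03 m).
It also fails if it takes over 50 s, if anything falls off the work surface, if the arm or the gripper's body presses on something with over 40 N, if the wrist force passes 120 N, or if a joint passes its speed limit or range.

## Working session

There is one attempt and no reset: what is moved stays moved. The work goes in short steps, Python scripts to look and compute and a tool call to move; the robot and the scene stay as the last step left them, time stands still between calls to the robot, and variables do not carry over. Pictures are saved under pics/ and viewed, and the job is handed in when it is done.

Besides the shell and the picture viewer there is one more tool, called after "Emit:" as name(argument=value, ...), one argument or row to a line, values as JSON. carry_out: Moves the arm, as the interface text tells. Shift numbers are shares of 200 mm and turn numbers shares of pi/2 rad, none past 1 either way. Its arguments: {"type":"object","properties":{"targets":{"type":"array"},"jaw":{"type":"number"}},"required":["targets"]}

```bash
mkdir -p pics; ls; python3 - <<'E'
from rig import bot
import cv2,numpy as np
print(bot.read_state())
for n in("side","top","wrist"):
    cv2.imwrite(f"pics/{n}0.png",bot.capture(n)); print(n,{k:np.round(v,4).tolist() if not isinstance(v,str) else v for k,v in bot.camera_info(n).items()})
E
```

```text
pics
{'time_s': 0.0, 'joint_positions': array([ 6.01909749e+01,  3.02775502e+01,  8.21567228e+01, -1.17902781e-03,
        6.76886983e+01, -1.02275954e+01]), 'qvel': array([ 0.01647881, -0.07200767,  0.03235615, -0.09641412,  0.03131798,
       -0.05618554]), 'tau': array([-2.45559793e-03, -4.40048826e+01, -1.76587880e+01,  6.32289983e-02,
        5.81479899e-02, -1.44207370e-04]), 'position': array([0.20909664, 0.58824936, 0.2405849 ]), 'tcp_rot': array([[-9.42168563e-01,  3.35137727e-01, -1.05040643e-03],
       [ 3.35139177e-01,  9.42166773e-01, -1.87173929e-03],
       [ 3.62367586e-04, -2.11552627e-03, -9.99997697e-01]]), 'force': array([ 0.15497906, -0.14458318,  0.38412936]), 'moment': array([ 0.01198977,  0.01352298, -0.0027085 ]), 'opening': 0.9994902055944621}
side {'camera_matrix': [[375.6848, 0.0, 251.5289], [0.0, 375.6848, 194.7844], [0.0, 0.0, 1.0]], 'view': [[0.8569, -0.5152, -0.0181, -0.5363], [-0.2849, -0.444, -0.8495, 0.2104], [0.4297, 0.7331, -0.5272, 1.1075], [0.0, 0.0, 0.0, 1.0]]}
top {'camera_matrix': [[391.4029, 0.0, 254.422], [0.0, 391.4029, 193.4983], [0.0, 0.0, 1.0]], 'view': [[0.0059, -1.0, 0.0037, -0.0747], [-0.9854, -0.0065, -0.17, 0.5922], [0.17, -0.0026, -0.9854, 1.1016], [0.0, 0.0, 0.0, 1.0]]}
wrist {'camera_matrix': [[287.6954, 0.0, 253.4397], [0.0, 287.6954, 194.3317], [0.0, 0.0, 1.0]], 'mount': [[-0.0008, -0.9581, -0.2865, 0.0793], [1.0, -0.0011, 0.0009, 0.0001], [-0.0012, -0.2865, 0.9581, -0.1432], [0.0, 0.0, 0.0, 1.0]]}
```

View pics/top0.png

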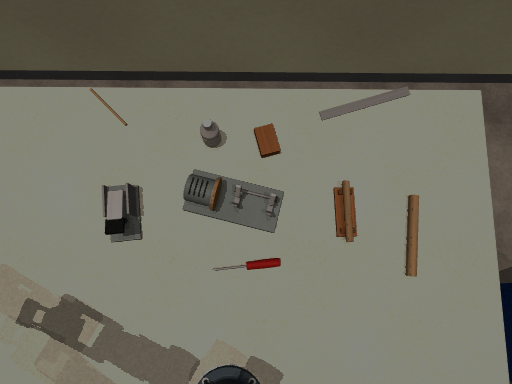

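View pics/side0.png

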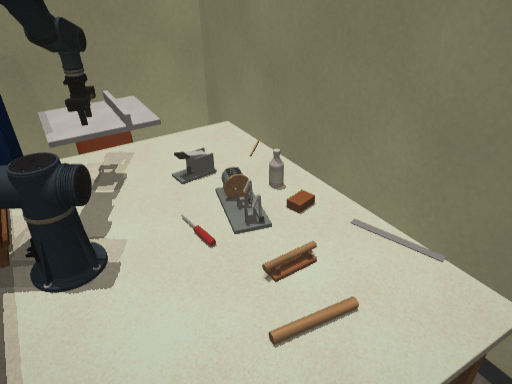

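View pics/wrist0.png

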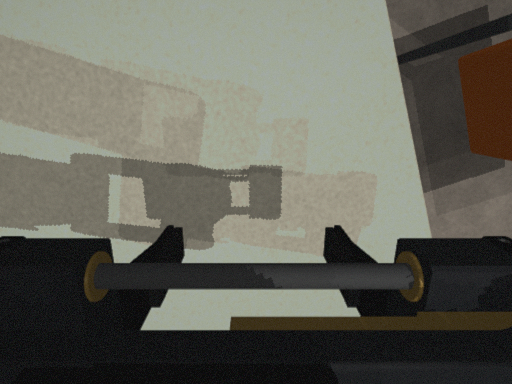

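The top view shows the rod on its rest near (347,211), the sander near (235,200) with its disc at (215,192), the console near (123,211) with its pad at (115,227), and the screwdriver at (250,266). The glue bottle is at (210,130) and the offcut at (267,140). I'll zoom in next.

```bash
cat > h.py <<'E'
from rig import bot
import cv2,numpy as np
def cam(n,st=None):
    c=bot.camera_info(n);K=np.array(c["camera_matrix"])
    if "view" in c: V=np.array(c["view"])
    else:
        st=st or bot.read_state();T=np.eye(4);T[:3,:3]=st["tcp_rot"];T[:3,3]=st["position"]
        V=np.linalg.inv(T@np.array(c["mount"]))
    return K,V
def ray(n,uv,st=None,KV=None):
    K,V=KV or cam(n,st);d=np.linalg.inv(K)@[uv[0],uv[1],1];R=V[:3,:3]
    return -R.T@V[:3,3],R.T@d
def onz(n,uv,z,st=None,KV=None):
    o,d=ray(n,uv,st,KV);return o+d*(z-o[2])/d[2]
def proj(n,p,st=None,KV=None):
    K,V=KV or cam(n,st);q=K@(V[:3,:3]@np.array(p)+V[:3,3]);return q[:2]/q[2]
E
python3 - <<'E'
from h import *
im=cv2.imread("pics/top0.png");im2=cv2.imread("pics/side0.png")
a=cv2.resize(im[160:250,80:380][:, :],None,fx=2.6,fy=2.6,interpolation=cv2.INTER_CUBIC)
cv2.imwrite("pics/top0z.png",np.clip(a*1.5,0,255).astype(np.uint8))
b=cv2.resize(im2[130:290,160:370],None,fx=3.7,fy=3.7,interpolation=cv2.INTER_CUBIC)
cv2.imwrite("pics/side0z.png",np.clip(b*1.5,0,255).astype(np.uint8))
for nm,uv,z in [("rod",(347,211),.051),("sander",(254,200),.06),("pad",(115,227),.107),("console",(123,211),0),("disc",(215,192),.06),("sd",(250,266),0),("long",(413,235),0.02)]: print(nm,onz("top",uv,z).round(3))
E
```

```text
rod [ 0.542 -0.342  0.051]
sander [ 0.572 -0.07   0.06 ]
pad [0.487 0.313 0.107]
console [0.545 0.329 0.   ]
disc [0.595 0.044 0.06 ]
sd [ 0.382 -0.059  0.   ]
long [ 0.476 -0.543  0.02 ]
```

View pics/top0z.png

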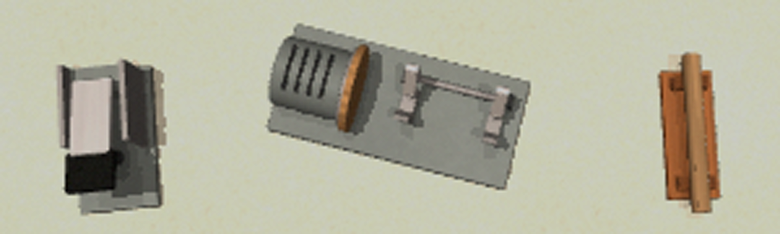

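View pics/side0z.png

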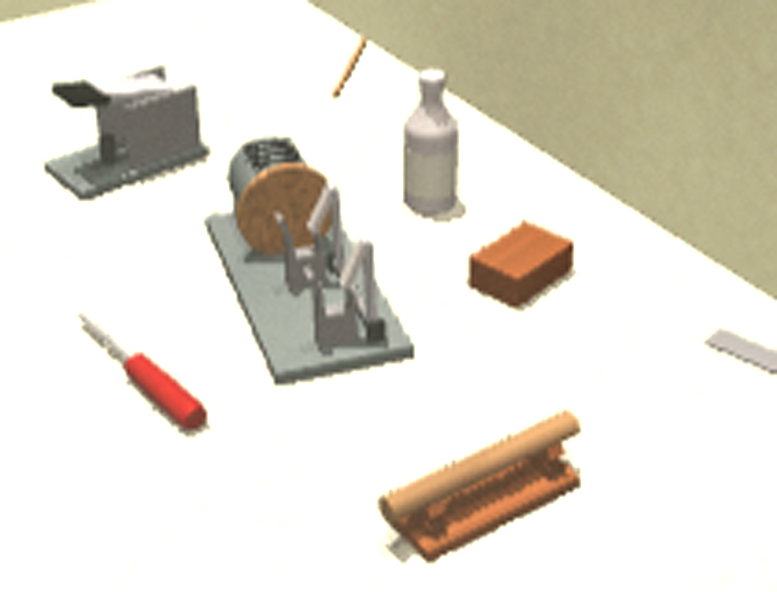

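The zoom shows the sander's +y pointing to the disc (upper left) and the jaw on the far side, world +x. The pad is at the near end of the console. I'll measure the top view by colour masks.

```bash
python3 - <<'E'
from h import *
im=cv2.imread("pics/top0.png");hsv=cv2.cvtColor(im,cv2.COLOR_BGR2HSV)
for p in [(347,211),(348,190),(338,211),(413,235),(215,192),(272,205),(237,196),(115,227),(230,215)]: print(p,im[p[1],p[0]],hsv[p[1],p[0]])
m=cv2.inRange(hsv,(5,60,60),(25,255,255));n,l,s,c=cv2.connectedComponentsWithStats(m)
for i in range(1,n):
    if s[i,4]>40: print(s[i],c[i].round(1), cv2.minAreaRect(np.argwhere(l==i)[:,::-1].astype(np.float32)))
g=im[165:235,165:300]; cv2.imwrite("pics/s.png",cv2.resize(g,None,fx=5.8,fy=5.8,interpolation=cv2.INTER_CUBIC))
E
```

```text
(347, 211) [ 53  82 110] [ 15 132 110]
(348, 190) [ 56  85 115] [ 15 131 115]
(338, 211) [ 33  61 105] [ 12 175 105]
(413, 235) [ 61  91 126] [ 14 132 126]
(215, 192) [ 42  70 101] [ 14 149 101]
(272, 205) [58 62 66] [15 31 66]
(237, 196) [75 79 86] [11 33 86]
(115, 227) [13 16 15] [40 48 16]
(230, 215) [84 89 88] [36 14 89]
[    0     0   512    74 35243] [257.7  35.3] ((255.5, 36.5), (73.0, 511.0), 90.0)
[ 90  88  37  38 144] [108.  106.5] ((108.00000762939453, 106.50000762939453), (51.61879348754883, 2.121318817138672), 45.0)
[254 124  27  32 570] [266.5 138.9] ((266.24530029296875, 138.8584747314453), (28.433637619018555, 20.87880516052246), 74.05460357666016)
[210 177  11  33 118] [214.  192.5] ((213.98683166503906, 192.73854064941406), (4.279160976409912, 33.4836540222168), 14.470293045043945)
[ 333  180   24   62 1069] [345.  211.3] ((344.48504638671875, 210.7974090576172), (61.350440979003906, 20.868751525878906), 85.76361083984375)
[406 195  13  82 815] [412.5 235.7] ((412.0784606933594, 235.4114532470703), (11.025240898132324, 81.14456939697266), 1.7357046604156494)
```

View pics/s.png

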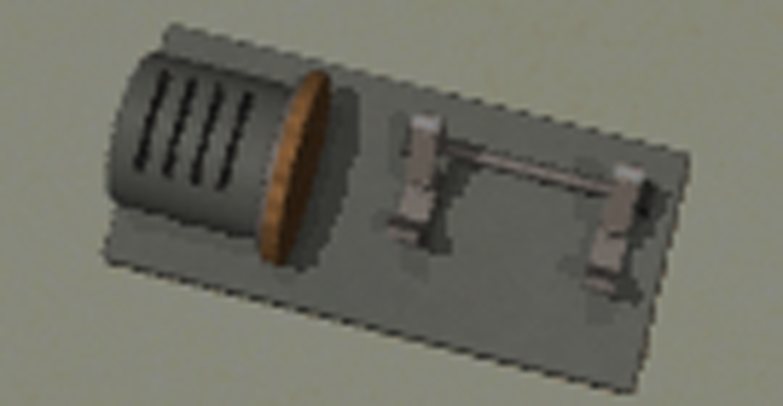

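```bash
python3 - <<'E'
from h import *
im=cv2.imread("pics/top0.png");hsv=cv2.cvtColor(im,cv2.COLOR_BGR2HSV)
m=cv2.inRange(hsv,(5,100,80),(25,152,255));m[:, :330]=0;m[:,362:]=0
n,l,s,c=cv2.connectedComponentsWithStats(m);i=1+np.argmax(s[1:,4]);r=cv2.minAreaRect(np.argwhere(l==i)[:,::-1].astype(np.float32));print(s[i],r)
b=cv2.boxPoints(r);P=np.array([onz("top",q,.04) for q in b]);print(P.round(4),[np.linalg.norm(P[k]-P[k-1]).round(4) for k in range(4)],P.mean(0))
print("base")
B=[onz("top",(q[0]/5.8+165-.4,q[1]/5.8+165-.4),.015) for q in [(170,25),(690,155),(632,392),(105,262)]]
B=np.array(B);print(B.round(3));
y=B[0]-B[1]+B[3]-B[2];y/=np.linalg.norm(y);print("ydir",y,[np.linalg.norm(B[k]-B[k-1]).round(4) for k in range(4)],B.mean(0))
for q in [(425,118),(630,168),(418,190),(612,245),(405,230),(600,285)]: print(q,onz("top",(q[0]/5.8+164.6,q[1]/5.8+164.6),.1).round(3),onz("top",(q[0]/5.8+164.6,q[1]/5.8+164.6),.06).round(3))
print(np.degrees(bot.read_state()["joint_positions"][0]*0))
E
```

```text
[343 181  10  61 375] ((347.94000244140625, 210.9199981689453), (60.2959098815918, 6.767342567443848), 86.8201675415039)
[[ 0.6342 -0.3354  0.04  ]
 [ 0.6355 -0.3557  0.04  ]
 [ 0.4564 -0.3591  0.04  ]
 [ 0.4552 -0.3394  0.04  ]] [np.float64(0.179), np.float64(0.0203), np.float64(0.1791), np.float64(0.0198)] [ 0.54531543 -0.34740955  0.04      ]
base
[[ 0.674  0.115  0.015]
 [ 0.606 -0.16   0.015]
 [ 0.482 -0.129  0.015]
 [ 0.548  0.145  0.015]]
ydir [0.23693323 0.97152594 0.        ] [np.float64(0.13), np.float64(0.2831), np.float64(0.1279), np.float64(0.2815)] [ 0.57747407 -0.00718615  0.015     ]
(425, 118) [ 0.608 -0.024  0.1  ] [ 0.616 -0.022  0.06 ]
(630, 168) [ 0.584 -0.124  0.1  ] [ 0.591 -0.126  0.06 ]
(418, 190) [ 0.573 -0.021  0.1  ] [ 0.579 -0.019  0.06 ]
(612, 245) [ 0.547 -0.115  0.1  ] [ 0.552 -0.117  0.06 ]
(405, 230) [ 0.553 -0.015  0.1  ] [ 0.559 -0.013  0.06 ]
(600, 285) [ 0.527 -0.109  0.1  ] [ 0.532 -0.111  0.06 ]
0.0
```

Rod centre is about (0.545, -0.347), measuring 179 x 20 mm, so it is the right size. Seat is about (0.564, -0.063) with its y axis at about 76°. I'll write a planning helper that converts a world pose into move shares.

```bash
cat >> h.py <<'E'
from scipy.spatial.transform import Rotation as Ro
def Rd(yaw):
    c,s=np.cos(np.radians(yaw)),np.sin(np.radians(yaw));return np.array([[c,s,0],[s,-c,0],[0,0,-1.]])
def plan(p,yaw,st=None):
    st=st or bot.read_state();R=st["tcp_rot"]
    d=R.T@(np.array(p)-st["position"])/.2;w=Ro.from_matrix(R.T@Rd(yaw)).as_rotvec()/(np.pi/2)
    return np.r_[d,w].round(3).tolist()
E
python3 - <<'E'
from h import *
print(plan((.36,.42,.24),110)); print(plan((.36,.42,.24),75)); 
E
```

```text
[-0.993, -0.541, 0.005, -0.001, 0.0, 0.56]
[-0.993, -0.541, 0.005, -0.001, 0.001, 0.949]
```

Emit:
carry_out(
  targets=[
    [-0.99, -0.54, 0, 0, 0, 0.9],
    [-0.99, -0.54, 0, 0, 0, 0.9],
    [-0.99, -0.54, 0, 0, 0, 0.9],
    [-0.99, -0.54, 0, 0, 0, 0.9],
    [-0.99, -0.54, 0, 0, 0, 0.9],
    [-0.99, -0.54, 0, 0, 0, 0.9],
    [-0.99, -0.54, 0, 0, 0, 0.9],
    [-0.99, -0.54, 0, 0, 0, 0.9],
  ],
)

```text
time_s: 1.15
position: [0.3594, 0.42, 0.2406]
tcp_rot: [[0.188, 0.982, -0.001], [0.982, -0.188, -0.002], [-0.002, -0.001, -1.0]]
force: [-0.6, -0.1, -0.1]
opening: 0.999
```

```bash
python3 - <<'E'
from h import *
print(plan((.45,.23,.24),40)); print(bot.read_state()["joint_positions"].round(1))
E
```

```text
[-0.848, 0.623, 0.004, -0.0, 0.002, 0.435]
[37.9 24.8 92.5 -0.  62.8 48.7]
```

Emit:
carry_out(
  targets=[
    [-0.85, 0.62, 0, 0, 0, 0.1],
    [-0.85, 0.62, 0, 0, 0, 0.1],
    [-0.85, 0.62, 0, 0, 0, 0.1],
    [-0.85, 0.62, 0, 0, 0, 0.1],
    [-0.85, 0.62, 0, 0, 0, 0.1],
  ],
)

```text
time_s: 1.78
position: [0.45, 0.2283, 0.2407]
tcp_rot: [[0.342, 0.94, -0.002], [0.94, -0.342, -0.002], [-0.002, -0.001, -1.0]]
force: [-0.5, -0.1, -0.2]
opening: 1.002
```

```bash
python3 - <<'E'
from h import *
print(plan((.49,.04,.26),76)); print(bot.read_state()["joint_positions"].round(1))
E
```

```text
[-0.816, 0.51, -0.095, -0.001, 0.001, -0.067]
[14.2 21.1 99.1 -0.1 59.9 34.3]
```

Emit:
carry_out(
  targets=[
    [-0.81, 0.5, -0.1, 0, 0, -0.06],
    [-0.81, 0.5, -0.1, 0, 0, -0.06],
    [-0.81, 0.5, -0.1, 0, 0, -0.06],
    [-0.81, 0.5, -0.1, 0, 0, -0.06],
  ],
)

```text
time_s: 2.28
position: [0.4899, 0.0395, 0.2615]
tcp_rot: [[0.257, 0.966, 0.0], [0.966, -0.257, -0.002], [-0.002, 0.001, -1.0]]
force: [-1.6, 1.1, 0.8]
opening: 1.005
```

```bash
python3 - <<'E'
from h import *
print(plan((.564,-0.07,.27),76.3)); print(bot.read_state()["joint_positions"].round(1))
E
```

```text
[-0.434, 0.499, -0.041, 0.001, 0.001, -0.013]
[-8.4 18.4 99.5 -0.2 62.1  6.6]
```

Emit:
carry_out(
  targets=[
    [-0.43, 0.5, -0.04, 0, 0, -0.013],
    [-0.43, 0.5, -0.04, 0, 0, -0.013],
    [-0.43, 0.5, -0.04, 0, 0, -0.013],
    [-0.43, 0.5, -0.04, 0, 0, -0.013],
    [-0.43, 0.5, -0.04, 0, 0, -0.013],
    [-0.43, 0.5, -0.04, 0, 0, -0.013],
  ],
)

```text
time_s: 3.02
position: [0.5635, -0.0675, 0.2698]
tcp_rot: [[0.235, 0.972, -0.001], [0.972, -0.235, -0.002], [-0.002, -0.0, -1.0]]
force: [-0.3, -1.1, 0.7]
opening: 0.998
```

```bash
python3 - <<'E'
from h import *
import pickle
st=bot.read_state();im=bot.capture("wrist");pickle.dump(st,open("w1.pkl","wb"));cv2.imwrite("pics/w1.png",im)
print(st["position"],st["joint_positions"].round(1))
cv2.imwrite("pics/w1z.png",np.clip(cv2.resize(im[60:310,100:420],None,fx=2.4,fy=2.4,interpolation=cv2.INTER_CUBIC)*1.6,0,255).astype(np.uint8))
E
```

```text
[ 0.56354538 -0.06745784  0.26975958] [-18.   23.9  88.6  -0.1  67.5  -4.4]
```

View pics/w1z.png

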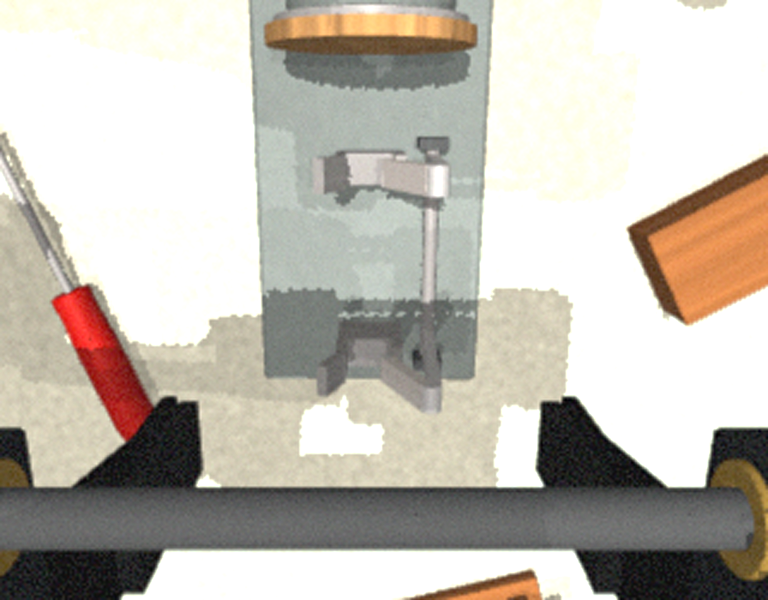

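The wrist view shows the disc at the top (370,35 in the zoom), the forks at (375,170) and (375,370), a thin bar at (432,280), the base's left edge at column ~263 and its right edge at ~476. I'll convert these to sander-frame positions.

```bash
python3 - <<'E'
from h import *
import pickle
st=pickle.load(open("w1.pkl","rb"));KV=cam("wrist",st)
yaw=np.radians(76.3);yd=np.array([np.cos(yaw),np.sin(yaw),0]);xd=np.array([yd[1],-yd[0],0]);o=np.array([.564,-.063,0])
def f(zx,zy,z):
    p=onz("wrist",(zx/2.4+100-.3,zy/2.4+60-.3),z,KV=KV);q=p-o;return np.round([q@xd*1000,q@yd*1000],1)
for nm,a,z in [("baseL top",(255,110),.015),("baseL bot",(264,377),.015),("baseR bot",(476,377),.015),("baseR mid",(484,200),.015),
 ("disc L",(265,35),.06),("disc R",(476,35),.06),
 ("prong L top near",(315,192),.093),("prong L top far",(315,158),.093),("prong2 near",(320,395),.093),("prong2 far",(320,362),.093),
 ("jaw tip far R",(447,200),.117),("jaw2 tip near",(440,411),.117),("jaw2 near L",(428,411),.117),("jaw1 far",(428,165),.117),
 ("bar",(432,280),.03),("bar",(432,280),.1),("knob1",(432,145),.03),("knob2",(425,358),.03),
 ("floor2 L",(345,360),.049),("floor2 R",(400,360),.049)]:
    print(nm,f(*a,z))
E
```

```text
baseL top [-62.8  77.9]
baseL bot [-64.5 -79.2]
baseR bot [ 66.1 -79.1]
baseR mid [65.7 29. ]
disc L [-49.3 111.6]
disc R [ 50.7 111.7]
prong L top near [-24.7  41.5]
prong L top far [-24.3  56.7]
prong2 near [-24.3 -58.6]
prong2 far [-24.  -41.1]
jaw tip far R [33.2 40.7]
jaw2 tip near [ 33.2 -56.5]
jaw2 near L [ 27.6 -56.5]
jaw1 far [24.7 55.2]
bar [ 35.9 -14.4]
bar [29.3  1.9]
knob1 [33.9 59.9]
knob2 [ 33.1 -61.4]
floor2 L [-13.3 -55.8]
floor2 R [ 17.5 -55.8]
```

```bash
python3 - <<'E'
from h import *
import pickle
st=pickle.load(open("w1.pkl","rb"));KV=cam("wrist",st);im=cv2.imread("pics/w1.png").astype(float).mean(2)
im=cv2.GaussianBlur(im,(3,3),0)
yaw=np.radians(76.3);yd=np.array([np.cos(yaw),np.sin(yaw),0]);xd=np.array([yd[1],-yd[0],0]);o=np.array([.564,-.063,0])
for nm,c0,c1,s,rows in [("L",198,216,-1,range(70,178)),("R",292,312,1,range(70,178))]:
    pts=[]
    for r in rows:
        g=s*np.diff(im[r,c0:c1]);k=int(np.argmax(g))
        if g[k]<12 or k in(0,len(g)-1): continue
        den=g[k-1]-2*g[k]+g[k+1];d=.5*(g[k-1]-g[k+1])/den if den else 0
        q=onz("wrist",(c0+k+.5+d,r),.015,KV=KV)-o;pts.append((q@xd*1000,q@yd*1000))
    p=np.array(pts)
    for _ in range(4):
        a=np.polyfit(p[:,1],p[:,0],1);e=abs(p[:,0]-np.polyval(a,p[:,1]));p=p[e<max(1,2*e.std())]
    print(nm,len(p),"x at y=0",a[1].round(2),"tilt deg",np.degrees(a[0]).round(2),e.std())
E
```

```text
L 108 x at y=0 -64.49 tilt deg 0.18 0.12160938245017941
R 108 x at y=0 65.31 tilt deg 0.1 0.08770653059813546
```

```bash
python3 - <<'E'
from h import *
print(plan((.555,-0.24,.25),30),plan((.545,-0.347,.25),1.1)); 
E
```

```text
[-0.847, 0.16, 0.101, 0.001, 0.001, 0.516] [-1.379, 0.237, 0.102, 0.001, 0.001, 0.837]
```

Emit:
carry_out(
  targets=[
    [-0.85, 0.16, 0.1, 0, 0, 0.83],
    [-0.85, 0.16, 0.1, 0, 0, 0.83],
    [-0.85, 0.16, 0.1, 0, 0, 0.83],
    [-0.85, 0.16, 0.1, 0, 0, 0.83],
    [-0.85, 0.16, 0.1, 0, 0, 0.83],
    [-0.85, 0.16, 0.1, 0, 0, 0.83],
    [-0.85, 0.16, 0.1, 0, 0, 0.83],
    [-0.85, 0.16, 0.1, 0, 0, 0.83],
  ],
)

```text
time_s: 4.08
position: [0.5548, -0.2399, 0.2503]
tcp_rot: [[0.999, 0.032, -0.0], [0.032, -0.999, -0.002], [-0.0, 0.002, -1.0]]
force: [0.2, -0.2, -1.6]
opening: 1.001
```

```bash
python3 - <<'E'
from h import *
print(plan((.545,-0.347,.24),1.1)); 
E
```

```text
[-0.066, 0.533, 0.053, 0.001, 0.0, 0.008]
```

Emit:
carry_out(
  targets=[
    [-0.066, 0.53, 0.05, 0, 0, 0.008],
    [-0.066, 0.53, 0.05, 0, 0, 0.008],
    [-0.066, 0.53, 0.05, 0, 0, 0.008],
    [-0.066, 0.53, 0.05, 0, 0, 0.008],
    [-0.066, 0.53, 0.05, 0, 0, 0.008],
  ],
)

```text
time_s: 4.7
position: [0.5451, -0.3447, 0.2407]
tcp_rot: [[1.0, 0.022, -0.001], [0.022, -1.0, -0.001], [-0.001, 0.001, -1.0]]
force: [-0.6, 0.4, 0.3]
opening: 1.002
```

```bash
python3 - <<'E'
from h import *
import pickle
st=bot.read_state();im=bot.capture("wrist");pickle.dump(st,open("w2.pkl","wb"));cv2.imwrite("pics/w2.png",im)
print(st["position"],st["joint_positions"].round(1))
cv2.imwrite("pics/w2z.png",np.clip(cv2.resize(im[20:310,100:420],None,fx=2,fy=2,interpolation=cv2.INTER_CUBIC)*1.5,0,255).astype(np.uint8))
hsv=cv2.cvtColor(im,cv2.COLOR_BGR2HSV)
for r in range(60,250,20): print(r,hsv[r,245:262:8].tolist(),end=' ')
E
```

```text
[ 0.54514891 -0.34473641  0.24067864] [-42.2  31.8  79.1  -0.1  69.   46.6]
60 [[51, 18, 184], [51, 18, 183], [49, 22, 184]] 80 [[43, 19, 185], [45, 25, 184], [47, 20, 183]] 100 [[15, 117, 120], [16, 124, 163], [17, 78, 88]] 120 [[16, 124, 121], [16, 123, 164], [16, 124, 80]] 140 [[15, 118, 82], [15, 120, 108], [15, 108, 78]] 160 [[17, 118, 78], [15, 116, 90], [14, 122, 75]] 180 [[18, 107, 74], [17, 122, 88], [13, 111, 83]] 200 [[19, 116, 66], [15, 111, 92], [12, 112, 82]] 220 [[13, 113, 68], [16, 122, 92], [17, 114, 78]] 240 [[20, 47, 114], [15, 118, 93], [15, 107, 81]]
```

View pics/w2z.png

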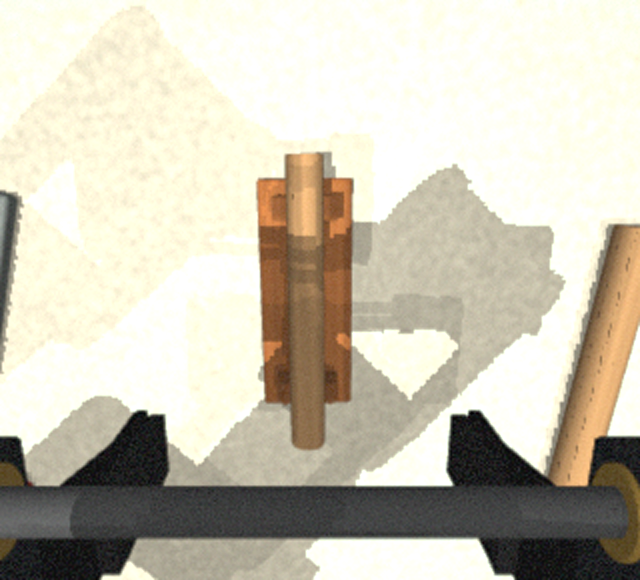

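```bash
python3 - <<'E'
from h import *
import pickle
st=pickle.load(open("w2.pkl","rb"));KV=cam("wrist",st)
def g(a,z): return onz("wrist",(a[0]/2+100-.25,a[1]/2+20-.25),z,KV=KV)
A=g((305,154),.051);B=g((308.5,449),.051);print(A,B,np.linalg.norm(A-B))
im=cv2.imread("pics/w2.png");hsv=cv2.cvtColor(im,cv2.COLOR_BGR2HSV)
# silhouette axis
for rz in (165,200,420,435):
    for l,r in {165:[(286,323)],200:[(287,323)],420:[(292,324)],435:[(292,324)]}[rz]:
        print(rz,g((l,rz),.04)[:2],g((r,rz),.04)[:2],(g((l,rz),.04)+g((r,rz),.04))[:2]/2)
E
```

```text
[ 0.6356227  -0.34100237  0.051     ] [ 0.45766968 -0.34681381  0.051     ] 0.17804788498971616
165 [ 0.62985657 -0.33025842] [ 0.63030539 -0.35131397] [ 0.63008098 -0.3407862 ]
200 [ 0.61057108 -0.33104275] [ 0.6110151  -0.35187544] [ 0.61079309 -0.34145909]
420 [ 0.47263061 -0.33581947] [ 0.47307182 -0.35653831] [ 0.47285121 -0.34617889]
435 [ 0.46201707 -0.33596431] [ 0.46246185 -0.35685242] [ 0.46223946 -0.34640837]
```

```bash
python3 - <<'E'
from h import *
print(plan((.5463,-0.3445,.048),1.8)); 
E
```

```text
[0.006, -0.003, 0.964, 0.001, 0.0, -0.006]
```

Emit:
carry_out(
  targets=[
    [0.006, -0.003, 0.25, 0, 0, -0.006],
    [0.006, -0.003, 0.5, 0, 0, -0.006],
    [0.006, -0.003, 0.75, 0, 0, -0.006],
    [0.006, -0.003, 0.9, 0, 0, -0.006],
    [0.006, -0.003, 0.964, 0, 0, -0.006],
    [0.006, -0.003, 0.964, 0, 0, -0.006],
    [0.006, -0.003, 0.964, 0, 0, -0.006],
  ],
)

```text
time_s: 5.62
position: [0.5474, -0.3451, 0.0497]
tcp_rot: [[0.999, 0.032, 0.002], [0.032, -0.999, -0.004], [0.002, 0.004, -1.0]]
force: [0.4, -0.4, 0.9]
opening: 1.0
```

Emit:
carry_out(
  targets=[
    [0, 0, 0, 0, 0, 0],
    [0, 0, 0, 0, 0, 0],
    [0, 0, 0, 0, 0, 0],
    [0, 0, 0, 0, 0, 0],
    [0, 0, 0, 0, 0, 0],
    [0, 0, 0, 0, 0, 0],
    [0, 0, 0, 0, 0, 0],
    [0, 0, 0, 0, 0, 0],
  ],
  jaw=-1,
)

```text
time_s: 6.62
position: [0.5473, -0.344, 0.0496]
tcp_rot: [[1.0, 0.032, 0.001], [0.032, -1.0, -0.002], [0.001, 0.002, -1.0]]
force: [0.2, 3.4, 1.6]
opening: 0.243
```

```bash
python3 - <<'E'
from h import *
s=bot.read_state();print(s["position"],s["force"],s["moment"],s["opening"],s["opening"]*87)
E
```

```text
[ 0.54726391 -0.34403294  0.04958368] [0.15453384 3.38858151 1.60390304] [ 0.39712306  0.07403145 -0.03315648] 0.24332476298955616 21.169254380091385
```

Opening is 21.2 mm, so the rod is gripped. I'll lift.

Emit:
carry_out(
  targets=[
    [0, 0, -0.15, 0, 0, 0],
    [0, 0, -0.4, 0, 0, 0],
    [0, 0, -0.65, 0, 0, 0],
    [0, 0, -0.9, 0, 0, 0],
    [0, 0, -0.95, 0, 0, 0],
    [0, 0, -0.95, 0, 0, 0],
  ],
)

```text
time_s: 7.38
position: [0.5468, -0.3437, 0.2396]
tcp_rot: [[0.999, 0.032, 0.002], [0.032, -0.999, -0.002], [0.001, 0.002, -1.0]]
force: [-0.6, 0.3, -0.8]
opening: 0.246
```

```bash
python3 - <<'E'
from h import *
print(plan((.56,-0.2,.24),40));s=bot.read_state();print(s["position"],s["force"],s["opening"])
cv2.imwrite("pics/w3.png",bot.capture("wrist"))
E
```

```text
[0.088, -0.716, -0.004, 0.002, -0.0, -0.424]
[ 0.5468442  -0.3436857   0.23960137] [-0.61293576  0.28023429 -0.75520968] 0.2456320036209709
```

View pics/w3.png

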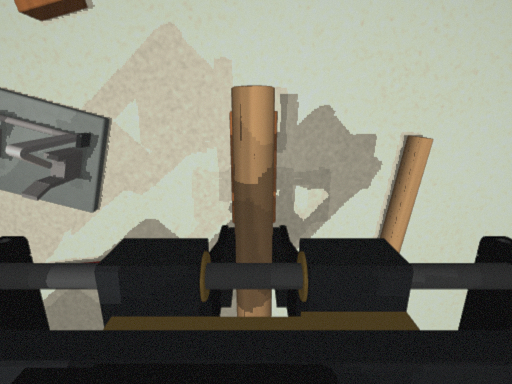

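The rod is held level. Its far end is at row ~86, columns 232–274. I'll check where that is in the tool frame.

```bash
python3 - <<'E'
from h import *
c=bot.camera_info("wrist");K=np.array(c["camera_matrix"]);M=np.array(c["mount"])
for uv,z in [((253,87),-.0014),((253,87),.0096),((232.5,92),.0096),((274.5,92),.0096),((231,150),.0096),((275.5,150),.0096),((232.5,215),.0096),((274,215),.0096)]:
    d=M[:3,:3]@np.linalg.inv(K)@[*uv,1];o=M[:3,3];print(uv,(o+d*(z-o[2])/d[2])*1e3)
E
```

```text
(253, 87) [87.91140975 -0.64701879 -1.4       ]
(253, 87) [88.64714337 -0.67506952  9.6       ]
(232.5, 92) [ 86.30334858 -10.94957549   9.6       ]
(274.5, 92) [86.28590859 10.09308835  9.6       ]
(231, 150) [ 57.30865442 -12.37093005   9.6       ]
(275.5, 150) [57.29433171 11.20798454  9.6       ]
(232.5, 215) [ 20.57193744 -12.3696587    9.6       ]
(274, 215) [20.56425123 11.13638669  9.6       ]
```

Emit:
carry_out(
  targets=[
    [0.088, -0.71, 0, 0, 0, -0.12],
    [0.088, -0.71, 0, 0, 0, -0.24],
    [0.088, -0.71, 0, 0, 0, -0.36],
    [0.088, -0.71, 0, 0, 0, -0.48],
    [0.088, -0.71, 0, 0, 0, -0.6],
    [0.088, -0.71, 0, 0, 0, -0.72],
    [0.088, -0.71, 0, 0, 0, -0.82],
    [0.088, -0.71, 0, 0, 0, -0.82],
  ],
)

```text
time_s: 8.43
position: [0.5581, -0.2, 0.2355]
tcp_rot: [[0.25, 0.968, -0.005], [0.968, -0.25, 0.002], [0.001, -0.005, -1.0]]
force: [-0.8, 0.1, -0.9]
opening: 0.241
```

```bash
python3 - <<'E'
from h import *
print(plan((.5654,-0.0621,.16),76.16));s=bot.read_state();print(s["joint_positions"].round(1))
E
```

```text
[0.676, -0.135, 0.379, -0.003, -0.001, -0.007]
[-30.5  28.3  87.   -0.   65.1 -16. ]
```

Emit:
carry_out(
  targets=[
    [0.25, -0.05, 0, -0.003, 0, -0.007],
    [0.5, -0.1, 0, -0.003, 0, -0.007],
    [0.676, -0.135, 0.1, -0.003, 0, -0.007],
    [0.676, -0.135, 0.25, -0.003, 0, -0.007],
    [0.676, -0.135, 0.38, -0.003, 0, -0.007],
    [0.676, -0.135, 0.38, -0.003, 0, -0.007],
    [0.676, -0.135, 0.38, -0.003, 0, -0.007],
    [0.676, -0.135, 0.38, -0.003, 0, -0.007],
  ],
)

```text
time_s: 9.43
position: [0.5662, -0.0626, 0.1608]
tcp_rot: [[0.241, 0.971, 0.002], [0.971, -0.241, 0.0], [0.001, 0.001, -1.0]]
force: [-0.0, -0.3, -0.5]
opening: 0.243
```

```bash
python3 - <<'E'
from h import *
print(plan((.5654,-0.0621,.098),76.16));s=bot.read_state();print(s["position"],s["force"])
for n in("wrist","top","side"):
    im=bot.capture(n)
    if n=="side": im=im[130:290,160:370]
    if n=="top": im=im[150:250,150:310]
    cv2.imwrite(f"pics/{n}4.png",np.clip(cv2.resize(im,None,fx=1.5 if n=="wrist" else 3.7,fy=1.5 if n=="wrist" else 3.7,interpolation=cv2.INTER_CUBIC)*1.5,0,255).astype(np.uint8))
E
```

```text
[0.001, -0.005, 0.314, 0.001, -0.001, -0.001]
[ 0.56623008 -0.06263037  0.16082342] [-0.02500527 -0.25500908 -0.54552005]
```

View pics/wrist4.png

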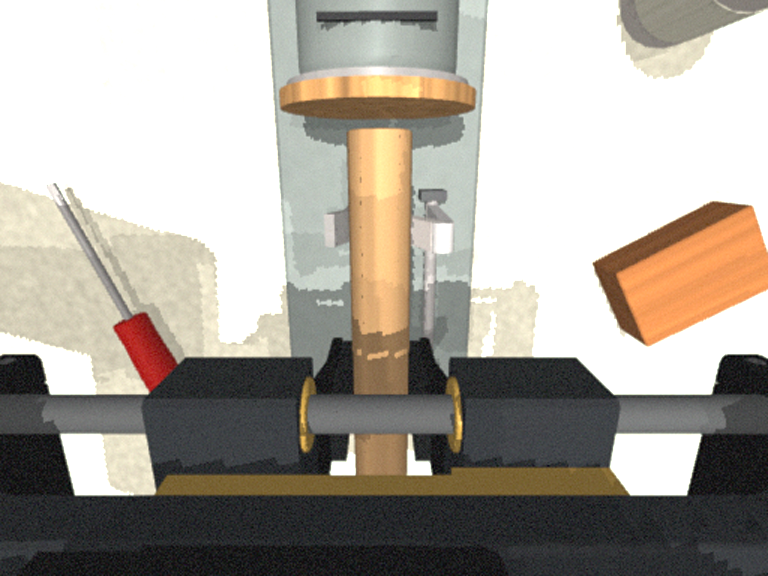

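View pics/side4.png

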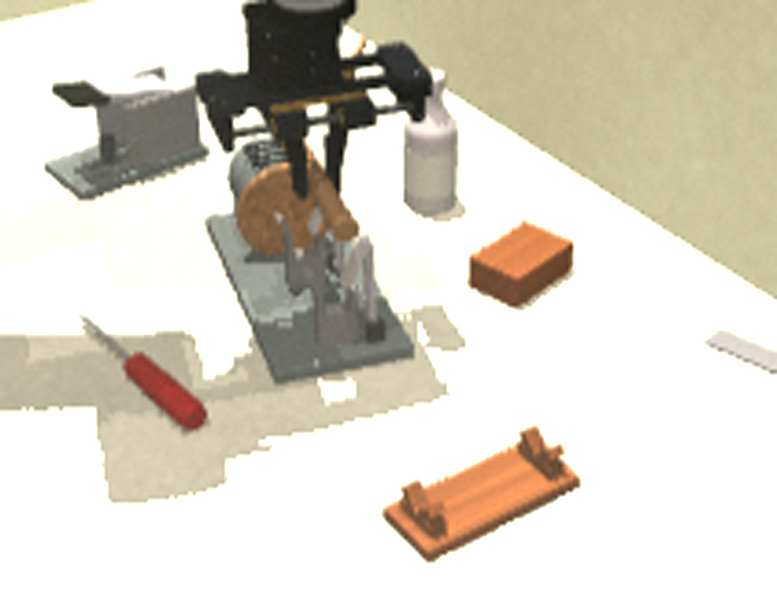

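The rod (column 380), disc (378) and base (380) are all aligned across. I'll descend to just above the slopes.

Emit:
carry_out(
  targets=[
    [0, -0.002, 0.1, 0, 0, 0],
    [0, -0.002, 0.2, 0, 0, 0],
    [0, -0.002, 0.28, 0, 0, 0],
    [0, -0.002, 0.31, 0, 0, 0],
    [0, -0.002, 0.31, 0, 0, 0],
    [0, -0.002, 0.31, 0, 0, 0],
  ],
)

```text
time_s: 10.32
position: [0.5655, -0.0623, 0.0991]
tcp_rot: [[0.24, 0.971, 0.001], [0.971, -0.24, 0.001], [0.001, 0.001, -1.0]]
force: [-1.3, 0.4, -0.1]
opening: 0.238
```

```bash
python3 - <<'E'
from h import *
print(plan((.5658,-0.0621,.0685),76.16));s=bot.read_state();print(s["position"],s["force"])
E
```

```text
[0.001, 0.001, 0.153, 0.001, -0.001, -0.001]
[ 0.56548326 -0.06230154  0.09910855] [-1.31008457  0.37176544 -0.12170321]
```

Emit:
carry_out(
  targets=[
    [0, 0, 0.03, 0, 0, 0],
    [0, 0, 0.06, 0, 0, 0],
    [0, 0, 0.09, 0, 0, 0],
    [0, 0, 0.11, 0, 0, 0],
    [0, 0, 0.11, 0, 0, 0],
  ],
)

```text
time_s: 10.95
position: [0.564, -0.0617, 0.0761]
tcp_rot: [[0.24, 0.971, -0.003], [0.971, -0.24, 0.002], [0.001, -0.003, -1.0]]
force: [-4.3, 1.7, -4.2]
opening: 0.242
```

```bash
python3 - <<'E'
from h import *
print(plan((.5658,-0.0621,.0685),76.16));s=bot.read_state();print(s["position"],s["force"],s["moment"])
E
```

```text
[0.0, 0.009, 0.038, -0.002, -0.001, -0.001]
[ 0.56400671 -0.06174874  0.07610921] [-4.34873357  1.7064966  -4.21514724] [ 0.11283708  0.830689   -0.02674449]
```

Emit:
carry_out(
  targets=[
    [0, 0.005, 0.015, 0, 0, 0],
    [0, 0.005, 0.03, 0, 0, 0],
    [0, 0.005, 0.04, 0, 0, 0],
    [0, 0.005, 0.04, 0, 0, 0],
    [0, 0.005, 0.04, 0, 0, 0],
  ],
)

```text
time_s: 11.58
position: [0.5666, -0.0625, 0.0697]
tcp_rot: [[0.24, 0.971, 0.001], [0.971, -0.24, 0.001], [0.001, 0.001, -1.0]]
force: [-3.4, 0.9, 6.9]
opening: 0.245
```

```bash
python3 - <<'E'
from h import *
s=bot.read_state();print(s["position"],s["force"],s["moment"])
for n in("wrist","side"):
    im=bot.capture(n)
    if n=="side": im=im[150:240,200:300]
    f=1.5 if n=="wrist" else 6
    cv2.imwrite(f"pics/{n}5.png",np.clip(cv2.resize(im,None,fx=f,fy=f,interpolation=cv2.INTER_CUBIC)*1.5,0,255).astype(np.uint8))
E
```

```text
[ 0.56661649 -0.06254862  0.06974115] [-3.39558147  0.86136317  6.942267  ] [ 0.0293133   0.60675117 -0.0857669 ]
```

View pics/wrist5.png

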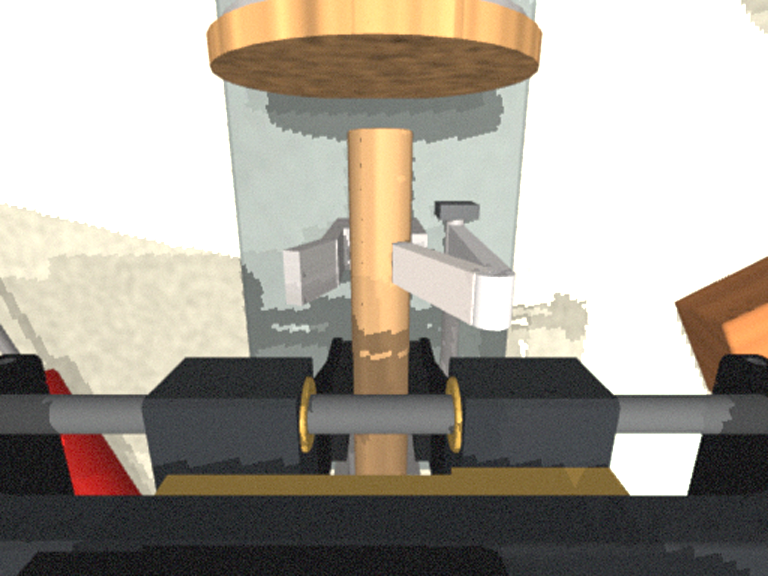

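View pics/side5.png

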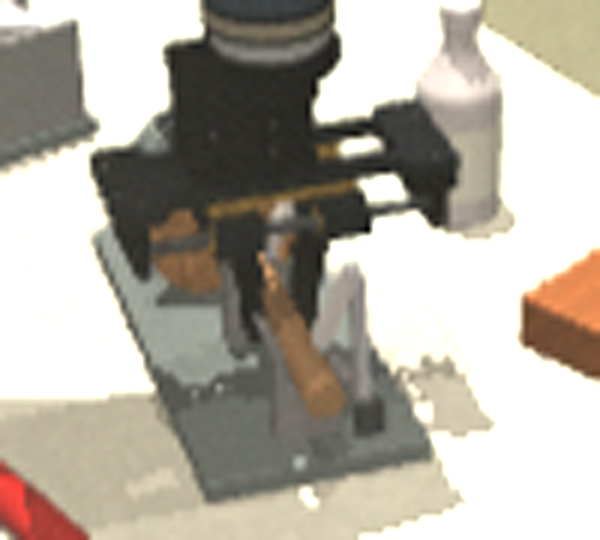

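The rod is on the floor (axis at 0.060), and the jaw finger at (395,260) overlaps the rod's top. I'll press slightly more, then release.

Emit:
carry_out(
  targets=[
    [0, -0.006, 0.015, 0, 0, 0],
    [0, -0.006, 0.02, 0, 0, 0],
    [0, -0.006, 0.02, 0, 0, 0],
  ],
)

```text
time_s: 12.05
position: [0.5666, -0.0625, 0.0696]
tcp_rot: [[0.24, 0.971, 0.005], [0.971, -0.24, -0.001], [0.001, 0.005, -1.0]]
force: [-6.7, 2.0, 21.9]
opening: 0.245
```

```bash
python3 - <<'E'
from h import *
s=bot.read_state();print(s["position"],s["force"],s["moment"],s["opening"])
E
```

```text
[ 0.56662695 -0.06253849  0.06956863] [-6.65719142  1.9951228  21.85915407] [ 0.25229022  1.37629683 -0.05981595] 0.2445937222634115
```

Firm on the floor: 22 N with no further travel. Backing off and releasing.

Emit:
carry_out(
  targets=[
    [0, -0.006, -0.01, 0, 0, 0],
    [0, -0.006, -0.01, 0, 0, 0],
  ],
)

```text
time_s: 12.3
position: [0.5657, -0.0623, 0.0716]
tcp_rot: [[0.24, 0.971, 0.005], [0.971, -0.24, -0.001], [0.001, 0.006, -1.0]]
force: [-2.2, 0.3, -1.8]
opening: 0.238
```

Emit:
carry_out(
  targets=[
    [0, 0, 0, 0, 0, 0],
    [0, 0, 0, 0, 0, 0],
    [0, 0, 0, 0, 0, 0],
    [0, 0, 0, 0, 0, 0],
    [0, 0, 0, 0, 0, 0],
    [0, 0, 0, 0, 0, 0],
  ],
  jaw=0,
)

```text
time_s: 13.05
position: [0.5657, -0.0623, 0.0717]
tcp_rot: [[0.24, 0.971, 0.006], [0.971, -0.24, -0.001], [0.001, 0.006, -1.0]]
force: [-0.4, -0.3, -0.1]
opening: 0.5
```

```bash
python3 - <<'E'
from h import *
s=bot.read_state();print(s["position"],s["force"],s["moment"],s["opening"])
im=bot.capture("wrist");cv2.imwrite("pics/w6.png",np.clip(cv2.resize(im,None,fx=1.5,fy=1.5)*1.5,0,255).astype(np.uint8))
E
```

```text
[ 0.5657315  -0.06233826  0.07167133] [-0.38900071 -0.3128679  -0.09284537] [-0.06184602  0.09157931 -0.03939152] 0.49974090607360216
```

View pics/w6.png

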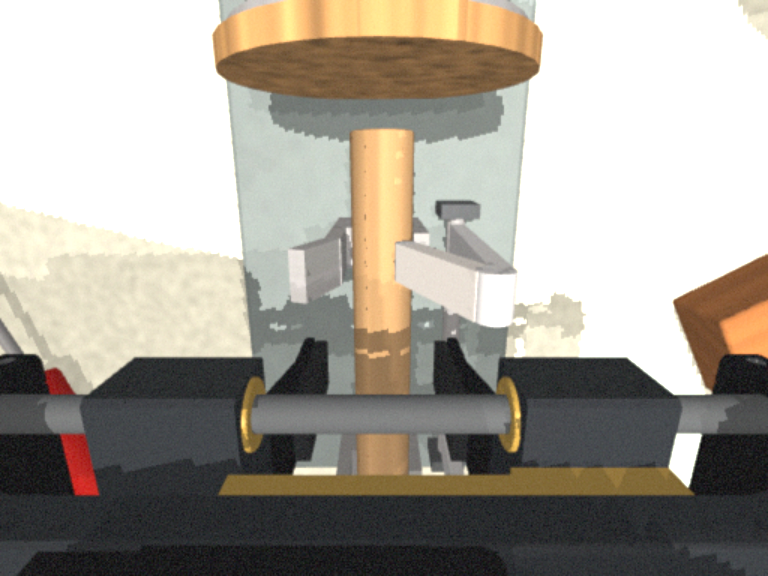

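Emit:
carry_out(
  targets=[
    [0, 0, -0.1, 0, 0, 0],
    [0, 0, -0.25, 0, 0, 0],
    [0, 0, -0.5, 0, 0, 0],
    [0, 0, -0.75, 0, 0, 0],
    [0, 0, -0.95, 0, 0, 0],
    [0, 0, -0.95, 0, 0, 0],
  ],
)

```text
time_s: 13.85
position: [0.5667, -0.0627, 0.2655]
tcp_rot: [[0.24, 0.971, 0.014], [0.971, -0.24, -0.003], [0.0, 0.014, -1.0]]
force: [-0.2, -0.7, -0.7]
opening: 0.503
```

```bash
python3 - <<'E'
from h import *
import pickle
st=bot.read_state();pickle.dump(st,open("w7.pkl","wb"));im=bot.capture("wrist");cv2.imwrite("pics/w7.png",im)
cv2.imwrite("pics/w7z.png",np.clip(cv2.resize(im[60:310,100:420],None,fx=2.4,fy=2.4,interpolation=cv2.INTER_CUBIC)*1.6,0,255).astype(np.uint8))
im=bot.capture("side")[150:240,200:300]
cv2.imwrite("pics/s7.png",np.clip(cv2.resize(im,None,fx=6,fy=6,interpolation=cv2.INTER_CUBIC)*1.5,0,255).astype(np.uint8))
E
```

```text
(no output)
```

View pics/w7z.png

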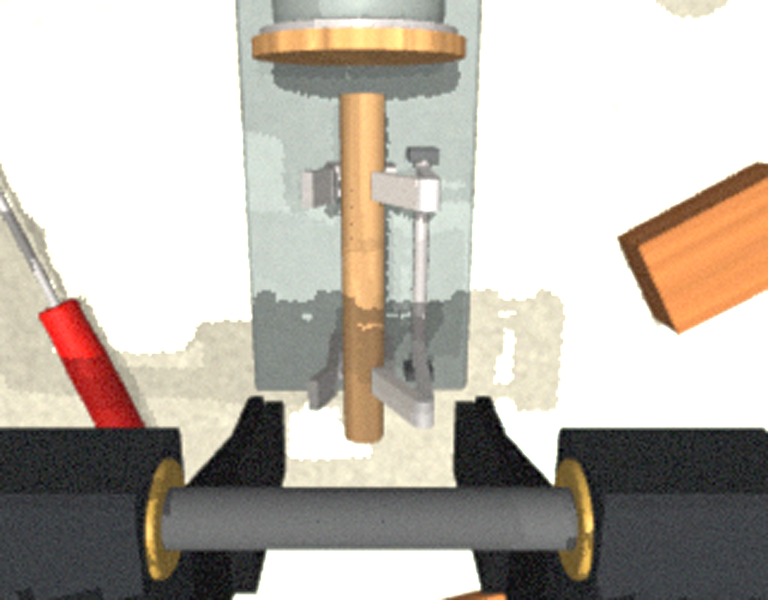

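View pics/s7.png

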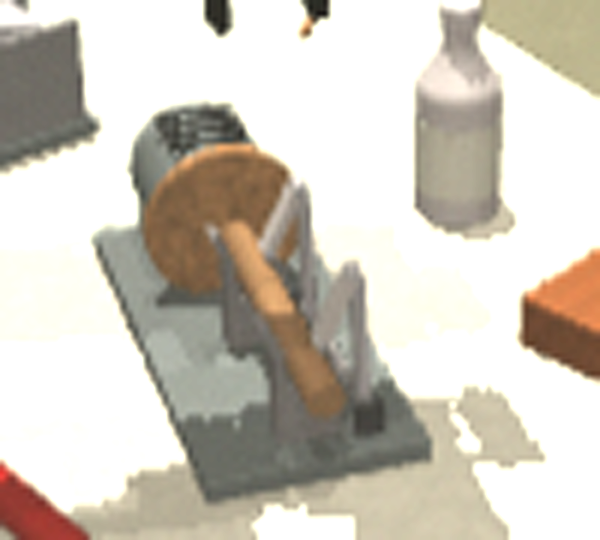

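The rod lies in both forks with the jaw fingers over it, at (375,190) and (378,380). I'll check centring numerically and measure the console.

```bash
python3 - <<'E'
from h import *
import pickle
st=pickle.load(open("w7.pkl","rb"));KV=cam("wrist",st)
yaw=np.radians(76.16);yd=np.array([np.cos(yaw),np.sin(yaw),0]);xd=np.array([yd[1],-yd[0],0]);o=np.array([.5646,-.0635,0])
def f(zx,zy,z):
    q=onz("wrist",(zx/2.4+99.7,zy/2.4+59.7),z,KV=KV)-o;return np.round([q@xd*1000,q@yd*1000],1)
for n,a,z in [("far end",(362,94),.071),("near end",(363,442),.071),("L",(340,120),.06),("R",(384,120),.06),("L",(345,420),.06),("R",(384,420),.06),
 ("prong1",(302,172),.093),("prong1",(302,207),.093),("prong2 ",(309,376),.093),("prong2",(309,409),.093),("jaw1",(437,212),.117),("jaw2",(432,427),.117),("jaw1tip",(372,190),.075),("jaw2tip",(372,380),.075),("baseL",(256,388),.015),("baseR",(468,388),.015)]: print(n,f(*a,z))
im=cv2.imread("pics/top0.png");c=np.clip(cv2.resize(im[175:250,90:155],None,fx=8,fy=8,interpolation=cv2.INTER_CUBIC)*2.0,0,255).astype(np.uint8);cv2.imwrite("pics/con.png",c)
print(plan((.48,.12,.25),76))
E
```

```text
far end [ 1.1 90.7]
near end [  0.8 -87. ]
L [-9.6 79.1]
R [11.7 79.1]
L [ -9.  -79.1]
R [ 12.4 -79.3]
prong1 [-26.   56.9]
prong1 [-26.5  41.4]
prong2  [-25.5 -40.5]
prong2 [-26.  -57.9]
jaw1 [32.2 42. ]
jaw2 [ 32.5 -56.9]
jaw1tip [ 5.6 47.1]
jaw2tip [  5.6 -49.8]
baseL [-64.2 -77.9]
baseR [ 65.5 -78.9]
[0.782, -0.628, 0.055, 0.003, -0.0, 0.001]
```

View pics/con.png

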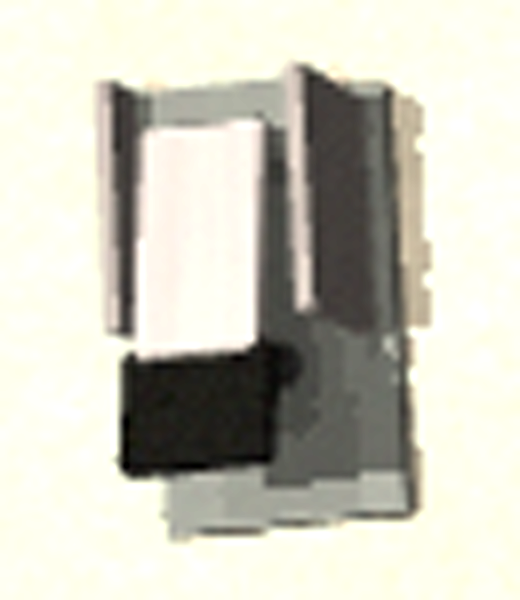

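The rod is within about 1 mm across, 2 mm along and 0.2° in alignment. Pad centre is about (0.487, 0.313). I'll close the gripper and move over.

Emit:
carry_out(
  targets=[
    [0.78, -0.63, 0.05, 0, 0, 0],
    [0.78, -0.63, 0.05, 0, 0, 0],
    [0.78, -0.63, 0.05, 0, 0, 0],
    [0.78, -0.63, 0.05, 0, 0, 0],
    [0.78, -0.63, 0.05, 0, 0, 0],
    [0.78, -0.63, 0.05, 0, 0, 0],
  ],
  jaw=-1,
)

```text
time_s: 14.7
position: [0.4804, 0.1185, 0.2506]
tcp_rot: [[0.241, 0.97, 0.006], [0.97, -0.241, -0.001], [0.0, 0.006, -1.0]]
force: [-0.5, 0.3, 0.1]
opening: 0.013
```

```bash
python3 - <<'E'
from h import *
print(plan((.487,.29,.25),76.16),plan((.487,.29,.25),90))
E
```

```text
[0.84, -0.175, 0.002, 0.004, -0.0, -0.001] [0.84, -0.175, 0.002, 0.004, 0.0, -0.155]
```

Emit:
carry_out(
  targets=[
    [0.84, -0.175, 0, 0.004, 0, 0],
    [0.84, -0.175, 0, 0.004, 0, 0],
    [0.84, -0.175, 0, 0.004, 0, 0],
    [0.84, -0.175, 0, 0.004, 0, 0],
    [0.84, -0.175, 0, 0.004, 0, 0],
    [0.84, -0.175, 0, 0.004, 0, 0],
  ],
)

```text
time_s: 15.45
position: [0.4875, 0.2882, 0.2503]
tcp_rot: [[0.244, 0.97, -0.001], [0.97, -0.244, -0.0], [-0.001, -0.001, -1.0]]
force: [-0.3, -0.1, -0.0]
opening: 0.007
```

```bash
python3 - <<'E'
from h import *
import pickle
st=bot.read_state();pickle.dump(st,open("w8.pkl","wb"));im=bot.capture("wrist")
print(st["position"],plan((.487,.313,.15),76.16),proj("wrist",(.487,.313,.107),st))
cv2.imwrite("pics/w8.png",np.clip(cv2.resize(im,None,fx=1.5,fy=1.5)*2.,0,255).astype(np.uint8))
E
```

```text
[0.48748624 0.28822475 0.25026433] [0.119, -0.032, 0.502, -0.0, 0.0, -0.003] [247.5764868  165.52143719]
```

View pics/w8.png

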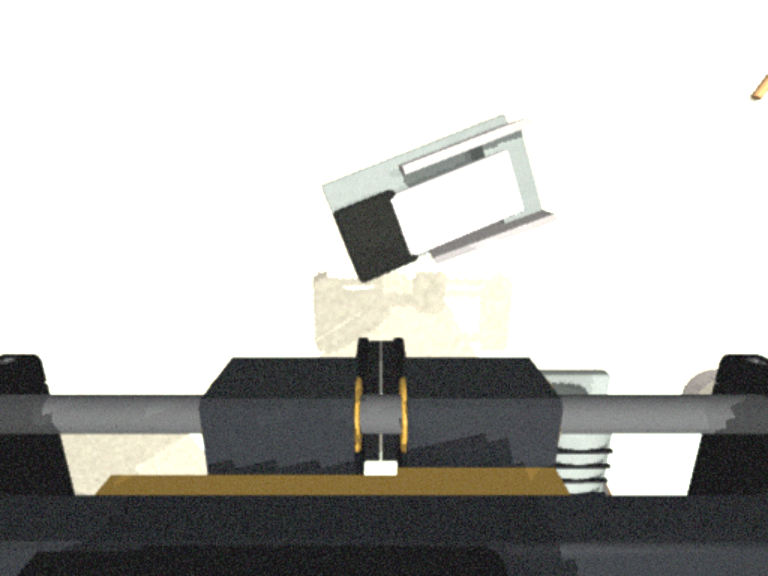

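The pad is at (373,237) in this view, i.e. (248.7,158) at native scale.

```bash
python3 - <<'E'
from h import *
import pickle
st=pickle.load(open("w8.pkl","rb"))
p=onz("wrist",(248.7,158),.107,st);print(p,plan((p[0],p[1],.135),76.16))
for a in [(333,212),(390,191),(416,257),(363,282)]: print(onz("wrist",(a[0]/1.5,a[1]/1.5),.107,st).round(4))
E
```

```text
[0.49000027 0.32011281 0.107     ] [0.157, -0.026, 0.577, -0.0, 0.0, -0.003]
[0.4686 0.3425 0.107 ]
[0.5081 0.3464 0.107 ]
[0.5148 0.2998 0.107 ]
[0.4755 0.2916 0.107 ]
```

Emit:
carry_out(
  targets=[
    [0.15, -0.025, 0.2, 0, 0, 0],
    [0.15, -0.025, 0.4, 0, 0, 0],
    [0.15, -0.025, 0.52, 0, 0, 0],
    [0.15, -0.025, 0.57, 0, 0, 0],
    [0.15, -0.025, 0.57, 0, 0, 0],
    [0.15, -0.025, 0.57, 0, 0, 0],
  ],
)

```text
time_s: 16.25
position: [0.4908, 0.3187, 0.1376]
tcp_rot: [[0.244, 0.97, 0.002], [0.97, -0.244, 0.001], [0.001, 0.001, -1.0]]
force: [-0.5, 0.5, -0.1]
opening: 0.004
```

```bash
python3 - <<'E'
from h import *
s=bot.read_state();print(s["position"],s["force"],plan((.490,.318,.108),76.16))
E
```

```text
[0.49081013 0.31870789 0.13762349] [-0.48918198  0.48023324 -0.09096052] [-0.005, -0.003, 0.148, 0.001, -0.001, -0.003]
```

Emit:
carry_out(
  targets=[
    [0, 0, 0.03, 0, 0, 0],
    [0, 0, 0.06, 0, 0, 0],
    [0, 0, 0.08, 0, 0, 0],
    [0, 0, 0.08, 0, 0, 0],
  ],
)

```text
time_s: 16.75
position: [0.4902, 0.3187, 0.1215]
tcp_rot: [[0.244, 0.97, 0.0], [0.97, -0.244, 0.0], [0.0, 0.0, -1.0]]
force: [-1.1, 0.4, 4.9]
opening: 0.006
```

```bash
python3 - <<'E'
from h import *
s=bot.read_state();print(s["position"],s["force"],plan((.490,.318,.106),76.16))
E
```

```text
[0.49020456 0.31872489 0.12146205] [-1.06304337  0.44946805  4.91992437] [-0.004, -0.0, 0.077, 0.0, -0.0, -0.003]
```

Emit:
carry_out(
  targets=[
    [0, 0, 0.03, 0, 0, 0],
    [0, 0, 0.055, 0, 0, 0],
    [0, 0, 0.07, 0, 0, 0],
    [0, 0, 0.077, 0, 0, 0],
    [0, 0, 0.077, 0, 0, 0],
    [0, 0, 0.077, 0, 0, 0],
    [0, 0, 0.077, 0, 0, 0],
  ],
)

```text
time_s: 17.62
position: [0.4886, 0.3187, 0.1064]
tcp_rot: [[0.244, 0.97, -0.003], [0.97, -0.244, -0.0], [-0.001, -0.003, -1.0]]
force: [-4.9, -0.5, 6.7]
opening: 0.01
```

```bash
python3 - <<'E'
from h import *
s=bot.read_state();print(s["position"],s["force"],s["qvel"].round(2))
for n in("top","side"):
    im=bot.capture(n);im=im[175:250,90:155] if n=="top" else im[140:200,160:230]
    cv2.imwrite(f"pics/{n}9.png",np.clip(cv2.resize(im,None,fx=8,fy=8,interpolation=cv2.INTER_CUBIC)*2.,0,255).astype(np.uint8))
E
```

```text
[0.48855624 0.31868092 0.10635826] [-4.89582399 -0.51713517  6.67113283] [-0.01 -0.07 -0.06  0.05 -0.07  0.03]
```

View pics/side9.png

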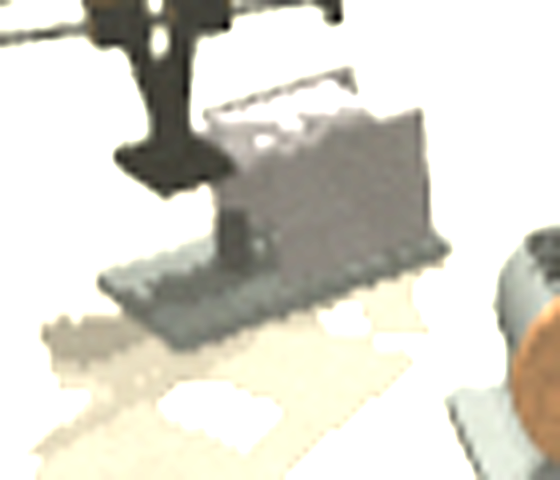

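The paddle looks level in the side view (pad at (170,165), in line with the cheek top), force is 6.7 N and the tip is at 87.4 mm. I'll hold for a while and recheck.

Emit:
carry_out(
  targets=[
    [0.0, 0.004, 0.006, 0, 0, 0],
    [0.0, 0.004, 0.006, 0, 0, 0],
    [0.0, 0.004, 0.006, 0, 0, 0],
    [0.0, 0.004, 0.006, 0, 0, 0],
    [0.0, 0.004, 0.006, 0, 0, 0],
    [0.0, 0.004, 0.006, 0, 0, 0],
    [0.0, 0.004, 0.006, 0, 0, 0],
    [0.0, 0.004, 0.006, 0, 0, 0],
  ],
)

```text
time_s: 18.73
position: [0.4885, 0.3187, 0.1057]
tcp_rot: [[0.244, 0.97, -0.004], [0.97, -0.244, -0.0], [-0.001, -0.004, -1.0]]
force: [-4.0, 0.9, 7.1]
opening: 0.008
```

```bash
python3 - <<'E'
from h import *
s=bot.read_state();print(s["position"],s["force"],s["qvel"].round(2))
im=bot.capture("top")[150:250,85:310]
cv2.imwrite("pics/top10.png",np.clip(cv2.resize(im,None,fx=3.5,fy=3.5,interpolation=cv2.INTER_CUBIC)*1.7,0,255).astype(np.uint8))
s=bot.read_state();print(s["time_s"],s["position"],s["force"])
E
```

```text
[0.48852439 0.31866044 0.10573594] [-4.02686903  0.92115911  7.10181698] [0.02 0.01 0.02 0.02 0.03 0.05]
18.775 [0.48855368 0.31866173 0.10576119] [-3.7404155   0.49008722  7.01095122]
```

View pics/top10.png

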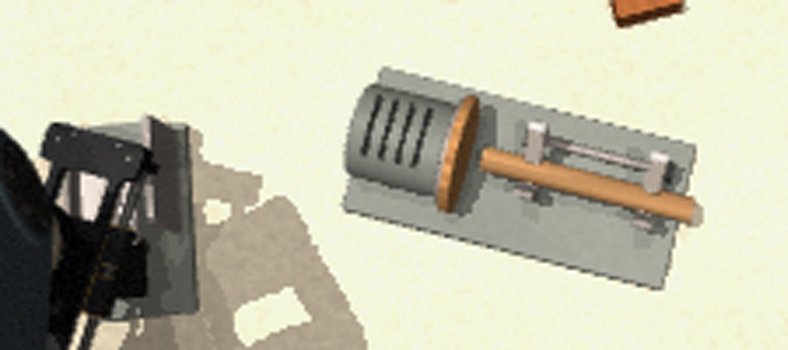

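The rod is still home in both forks with the jaw over it ((535,150) and (655,180)). The hold is steady at 7 N and the tip is at 86.8 mm. Handing in.

```bash
python3 -c "
from rig import bot
print(bot.hand_in())"
```

```text
the job is handed in; nothing more can be done
None
```

I put the dowel in the sander's forks, pushed it fully home under the jaw and let go. Then I pressed the paddle to level and handed in while holding it there, about 19 s into the 50 s. No verdict was reported.

- **Dowel:** pressing at 22 N gave no further travel, with its axis 60 mm above the table. After release, the wrist camera put it about 1 mm off across, 2 mm off along and within 0.3° of straight. Both jaw fingers showed over it in the views.
- **Paddle:** fingertips at 86.8 mm (level is 87 mm), with a steady upward push of about 7 N and a sideways 4 N from friction. Just before handing in, the arm was still.
- **Other things:** the moves never went near the glue, offcut or screwdriver. I did not measure their positions again at the end.
- **Disagreements:** the top and wrist cameras differed by about 3 mm on the dowel and 7 mm on the pad. I went by the wrist camera, and both were within tolerance. I couldn't read the jaw or paddle angles directly; I judged them from the images, heights and forces.

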